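# Clamp the mould flask, line up its cover fastener and hold the cover shut

## Task

Crank the red-handled vise clockwise until its jaw clamps the steel mould flask firmly against the far jaw. Then turn the orange wing fastener on the flask's cover until it lines up with the two white marks, press the cover fully down onto the flask's rim against its springs, and finish while still holding it pressed there, with the flask still clamped. Leave the casts, jars and bottles round about where they stand.

Things in the scene. Friction and masses are not known exactly. Their poses are not given: they have to be found in the camera images.
- vise: Green low model vise fixed to the worktop, bed 235 x 110 mm and 12 mm thick. Origin on the worktop; its x axis points from the gear housing with the crank (centre 105 mm toward -x, housing top 52 mm high) to the fixed jaw (front face at x = +67 mm). Jaws are 55 mm high.
- fixed_jaw: Green fixed jaw of the vise with a steel face, at its far (+x) end; it does not move in the vise and has the same origin and axes.
- pad: Black rubber-faced pad 66 mm wide, carried on springs (2500 N/m, 8 mm stroke) by the sliding jaw; pushes along the vise's +x. With the crank at 0 its face stands 76 mm from the fixed jaw. Origin coincides with the vise's origin when the jaw is open.
- crank_pin (a point): Middle of the usable height of the crank's upright round red handle: 13 mm in diameter, 38 mm tall, its top 14 mm above this point, the steel crank arm 24 mm below it. 38 mm from the crank axis.
- crank_axis (a point): Point on the upright axis of the crank, at the height of crank_pin.
- crank (a joint): Crank angle, rad, clockwise from above; 0 = jaw open, stop at 2.8. At 0 the handle lies at 252 degrees (counter-clockwise from the vise's +x) and swings round the robot's side. 6.5 mm of jaw per rad. Pad and far jaw both touch the flask at about 1.5 rad, then the pad springs compress; 2.3 to 2.6 clamps firmly. Stays where left; takes 4 N at the handle, up to 8 N when clamping.
- flask: Steel mould flask 66 (x) x 90 (y) x 50 mm high, 0.5 kg, standing loose on the vise bed between the jaws; origin in the centre of its underside, x along the vise's x. Its rim is the frame for the cover.
- cover_top (a point): Centre of the top face of the grey cover plate (64 x 88 x 7 mm) on the flask; z up. Two white marks lie on it along the flask's y axis, either side of the fastener.
- cover (a joint): How far the cover is pushed down, m: 0 = up on its springs (5 mm above the rim), 0.005 = fully home on the rim. Springs push it up with 3 N at the top, 8 N fully home, so it rises if let go. It can go down beyond 1 to 2 mm only when the fastener is lined up.
- wing (a point): On the fastener's axis, 16 mm above the cover's top face. The fastener has a steel disc 36 mm across, 3 mm thick, and an orange upright wing 9 mm thick (x of this point), 32 mm long (y of this point), with its top 26 mm above the cover and a black line along it; the wing is gripped across its thickness.
- fastener (a joint): Angle of the wing from the white marks, rad, counter-clockwise from above; 0 = wing along the marks (along the flask's y), starts at about 0.8 to 1.6, stops at -0.45 and 1.75. Turns with about 0.03 N m, stays where it is left. Its cross bar underneath drops through the flask's slot only within about 0.3 rad of 0.
- cast_work: Bystander: tan dental cast, 52 x 67 x 26 mm.
- cast_pink: Bystander: pink dental cast, 53 x 65 x 28 mm.
- jar_bench: Bystander: small white jar with a lilac cap, 36 x 43 mm high.
- jar_d3: Bystander: small white jar with a lilac cap, 36 x 43 mm high.
- dropper_bottle: Bystander: white dropper bottle, 26 x 56 mm high.
- monomer_bottle: Bystander: white bottle with a thin spout, 47 x 148 mm high.

How it is judged (in metres and radians):
On the way, in this order (a step that is already met when the one before it is completed fails the run):
1. the flask is clamped between the pad and the far jaw (contact force between each of pad, fixed_jaw and flask above 3 N and value of joint fastener above 0.5 rad), for 0.2 s.
2. the fastener is lined up with the marks while the cover is still up (value of joint fastener between -0.2 and 0.2 rad and value of joint cover below 0.003 m), for 0.1 s.
3. the cover is pressed home (value of joint cover above 0.004 m), for 0.2 s.
At the end, for the whole second after the job is handed in: The flask stands level on the vise bed, clamped with more than 3 N by the pad and by the far jaw; the fastener is within 0.2 rad of the marks; the fingers are still pressing the cover (or the fastener it carries) and hold it down by more than 4 of its 5 mm (contact force between each of pad, fixed_jaw and flask above 3 N and value of joint fastener between -0.2 and 0.2 rad and value of joint cover above 0.004 m and contact force between the fingers and cover above 3 N and angle between flask's own z axis and vertical below 0.06 rad and z of flask in the frame of vise below 0.016 m); the arm keeps its last pose, push and grip.
It fails at once if a cast, jar or bottle that stands by was pushed away or knocked over (distance of any of cast_work, cast_pink, jar_bench, jar_d3, dropper_bottle, monomer_bottle from where it was at the start of the episode above 0.02 m or angle between any of cast_work, cast_pink, jar_bench, jar_d3, dropper_bottle, monomer_bottle's own z axis and vertical above 0.5 rad).
It also fails if it takes over 46 s, if anything falls off the work surface, if the arm or the gripper's body presses on something with over 40 N, if the wrist force passes 120 N, or if a joint passes its speed limit or range.

## Robot

A 6-joint arm with a two-finger parallel gripper is mounted at the origin on a cart in front of the work surface, level with it; the furniture and walls round the work are solid. World frame = base frame: x ahead of the robot, y to its left, z up, the work surface at z = 0. Lengths are in mm, angles in rad, forces in N, time in s.
With the tool pointing down it reaches from about 350 to 1000 mm from the base axis. Payload 7.1 kg.
Tool frame: the origin (TCP) lies between the finger pads; the fingertips stand 22 mm ahead of it and the grasp point (between the pads) lies 3 mm ahead of it; z points along the fingers, y is the line along which they close (so a half turn about z gives the same grasp; the last joint's range is limited). The gripper opens to 85 mm and grips with 20 to 120 N. Pads are 22 mm wide; open, the fingers measure 114 mm over their backs; the gripper's body (76 mm by 85 mm) begins 54 mm behind the grasp point. The pads swing forward as they close: fully open they stand 13 mm farther back than shut.
Start: joints at [1.199, 0.423, 1.63, -0, 1.089, -0.019], TCP at [215.922, 586.5, 253.319] pointing down, gripper open.
Joint ranges: [-3, 3], [-0.9, 2.11], [0.09, 2.58], [-1.31, 4.45], [0.11, 2.69], [-2.54, 2.54]. Speed limits (rad/s): [2.39, 2.39, 3.01, 3.14, 3.14, 3.14].

## Interface

Orientations are given as [roll, pitch, yaw] about the fixed x, y, z axes, in that order (R = Rz(yaw) Ry(pitch) Rx(roll)).
In Python, from station import r gives the robot as it stands.
- The arm moves only by the tool play_rows, never from a script. Its argument "targets" is one flat list of numbers, 7 for each row, row after row: the opening, from 0 (shut) to 1 (fully open), then the shift along the tool's x, y, z in m, then the turn, a rotation vector about the tool's x, y, z in rad. In form: [fingers, tx, ty, tz, ax, ay, az, fingers, tx, ty, tz, ax, ay, az, ...]. A call has 1 to 20 rows; each row shifts and turns the commanded pose from where the row before left it, along the tool's axes as they then stand; what a row does not reach is not made up. A row lasts 1/12 s, in which the tool goes at most 41.7 mm and 7.16 degrees, less where a joint would pass 70% of its speed; a pose out of reach is approached as far as the arm can. A call is refused whole if a number of a shift passes 0.0417 or a number of a turn 0.125, either way. A call with a gripper value outside its range is refused whole. The fingers move at their own pace and stop on an object; the grip force is fixed at half the most. Time passes only in rows, so rows that do not move let the fingers close. It gives the time, the measured TCP pose, the force, the opening and the grip force at its end, in the units of the state.
- r.state(): the state, without advancing time (a new reading comes with each control period).
- r.snapshot(name): name is "side" or "top"; returns a dict with "color" (480x640x3 uint8, red, green, blue), "fx", "fy", "cx", "cy" (pixels), "distortion" ([k1, k2, p1, p2, k3] as OpenCV has them; the pictures are not rectified), "rvec" (rotation vector, rad) and "tvec" (3), from world to camera coordinates, as OpenCV has them. Camera axes: x right, y down, z forward; pixel columns grow to the right and rows downward; lengths in mm; the calibration is good to about 2 mm. A picture is of the moment at which its call begins. There is no depth.
- r.sign_off(): hands the job in; it is judged then, once.
Trained networks look in the newest picture that a camera, given by its name, has taken for a name from the list of things; names that differ only in an ending like _2 or _b are one class to them, and where a whole thing is asked for, a point or a joint stands for the part that bears it (a point fixed in the world has none). Each returns a list of dicts, best first, with "conf" (0 to 1); they miss things now and then, are a little off and sometimes report something else, mostly with a low value. They report only what shows in the picture. A call takes as long as a camera call.
- r.find_in(camera, label): "location" ([x, y, z] in mm, in world coordinates, good to about 4 mm: the middle of the surface that is visible of it).
The state is a dict: "t": time; "q": joint angles; "qvel": joint speeds; "joint_efforts": joint torques, N m; "tool_pos": TCP position; "tcp_rot": TCP orientation; "force": force on the tool from outside, world axes, zero at the start; "ft_torque": the same for the moment, N m; "grip_width": finger opening in mm; "gripper_force": force on a finger pad.
Only numpy, scipy, OpenCV 4.12 (cv2) and the standard library are available. Lean on these libraries where they do the work, as an engineer would, in place of code of your own. Each camera call takes 0.05 s, during which the arm holds its last target. There are 200 camera calls.

## Working session

There is one attempt and no reset: what is moved stays moved. The work goes in short steps, Python scripts to look and compute and a tool call to move; the robot and the scene stay as the last step left them, time stands still between calls to the robot, and variables do not carry over. Pictures are saved under pics/ and viewed, at most 11 in all, crops included, and the job is handed in when it is done.

Besides the shell and the picture viewer there is one more tool, called after "Request:" as name(argument=value, ...) on one line, values as JSON. play_rows: Moves the arm, as the interface text tells. Its arguments: {"type":"object","properties":{"targets":{"type":"array"}},"required":["targets"]}

```bash
mkdir -p pics; ls
python3 - <<'E'
from station import r
import cv2
for c in ("side","top"):
    s=r.snapshot(c); cv2.imwrite(f"pics/{c}0.png",s["color"][:,:,::-1])
    print(c,s["fx"],s["cx"],s["cy"],s["rvec"],s["tvec"],s["distortion"])
    for l in ("vise","fixed_jaw","pad","crank_pin","flask","cover_top","wing","monomer_bottle","dropper_bottle","jar_bench","cast_work","cast_pink"):
        print(l,[( [round(v) for v in d["location"]],round(d["conf"],2)) for d in r.find_in(c,l)[:2]])
st=r.state();print(st)
E
```

```text
pics
side 543.4200582884887 313.24081625954625 236.33482499016355 [ 0.2609619  -2.761852    1.29238098] [ 519.80217547  167.82353068 1155.99155449] [-0.11527216  0.          0.          0.          0.        ]
vise [([527, 123, 23], 0.94), ([366, -118, 12], 0.23)]
fixed_jaw [([644, 151, 49], 0.81)]
pad [([556, 130, 52], 0.6), ([606, 126, 73], 0.3)]
crank_pin [([390, -359, 19], 0.74), ([468, 74, 63], 0.61)]
flask [([607, 143, 76], 0.71), ([724, -74, 61], 0.19)]
cover_top [([605, 126, 76], 0.7)]
wing [([607, 126, 83], 0.72)]
monomer_bottle [([726, -75, 62], 0.8), ([605, 125, 84], 0.39)]
dropper_bottle [([644, 281, 25], 0.53), ([605, 127, 71], 0.22)]
jar_bench [([358, -237, 39], 0.51)]
cast_work [([365, -121, 12], 0.77), ([602, 125, 72], 0.58)]
cast_pink [([389, -362, 14], 0.58)]
top 623.7720936978559 317.07415364296975 238.58235147279942 [ 2.14158369 -2.1255099   0.21141884] [ -80.73115529  524.76887946 1331.86515661] [-0.11329594  0.          0.          0.          0.        ]
vise [([524, 105, 15], 0.62), ([718, -85, 81], 0.19)]
fixed_jaw [([568, 115, 52], 0.56), ([652, 134, 53], 0.
[... 422 characters left out ...]
 ([357, -136, 13], 0.44)]
{'t': 1.3, 'q': array([ 1.19901126e+00,  4.23099961e-01,  1.62992974e+00,  7.03590225e-06,
        1.08859119e+00, -1.89990453e-02]), 'qvel': array([ 0.00068807, -0.00051106, -0.0010114 ,  0.00080314, -0.00108879,
        0.00089034]), 'joint_efforts': array([-8.31395409e-04, -5.57351732e+01, -2.82144356e+01, -1.04022085e-04,
        7.97581306e-04, -9.51572474e-06]), 'tool_pos': array([215.90857776, 586.4898549 , 253.30737622]), 'tcp_rot': array([-3.14156453e+00, -6.76899249e-06,  2.78880337e+00]), 'force': array([0.28395031, 0.30964854, 0.1448422 ]), 'ft_torque': array([ 0.03043784,  0.04190152, -0.03171129]), 'gripper_force': 0.0, 'grip_width': 85.44471248348218}
```

View pics/top0.png

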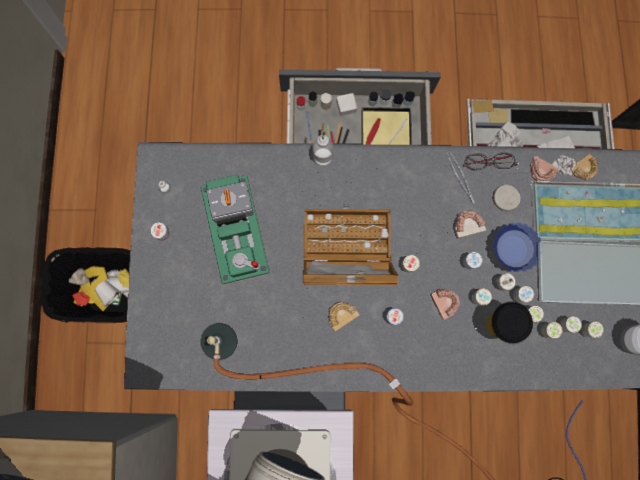

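View pics/side0.png

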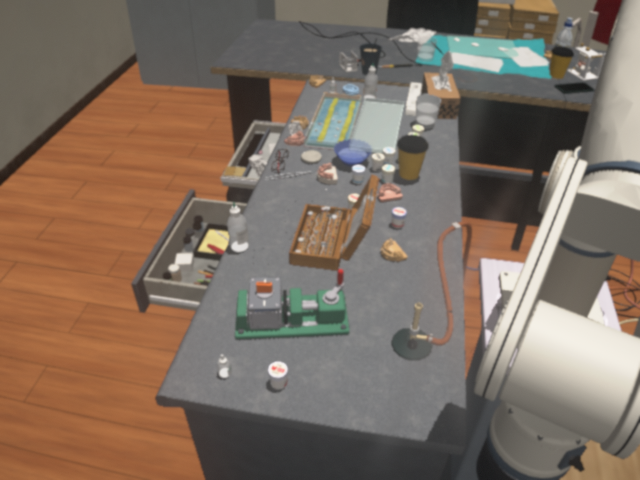

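Run:
```python
import cv2,numpy as np
a=cv2.imread("pics/top0.png")[170:290,190:280]; b=cv2.imread("pics/side0.png")[262:345,225:360]
a=cv2.resize(a,None,fx=5,fy=5,interpolation=cv2.INTER_CUBIC)
cv2.imwrite("pics/ta.png",a)
b=cv2.resize(b,None,fx=5.9,fy=5.9,interpolation=cv2.INTER_CUBIC);cv2.imwrite("pics/sb.png",b)
```

```text
(no output)
```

View pics/ta.png

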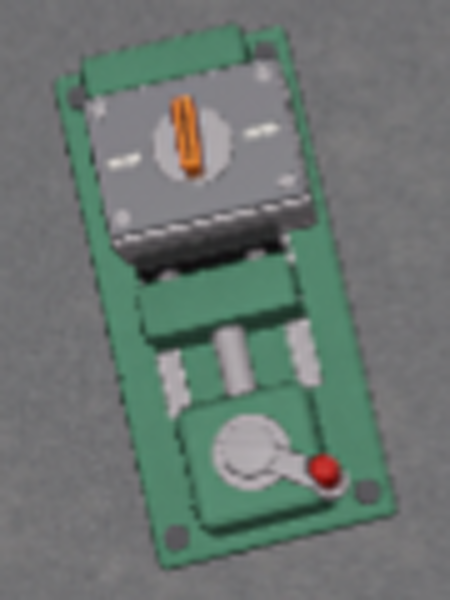

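View pics/sb.png

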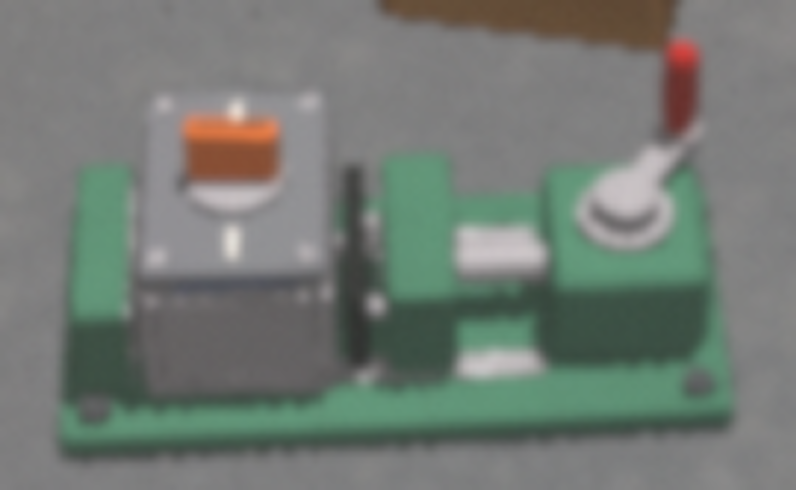

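```bash
cat > h.py <<'E'
import numpy as np,cv2
from scipy.optimize import least_squares
from station import r
def cam(c):
    s=r.snapshot(c); K=np.array([[s["fx"],0,s["cx"]],[0,s["fy"],s["cy"]],[0,0,1.]])
    return dict(K=K,d=np.array(s["distortion"]),rv=np.array(s["rvec"]),tv=np.array(s["tvec"]),im=s["color"])
def proj(C,P): return cv2.projectPoints(np.atleast_2d(np.array(P,float)),C["rv"],C["tv"],C["K"],C["d"])[0][:,0]
def plane(C,p,z):
    R=cv2.Rodrigues(C["rv"])[0]; u=cv2.undistortPoints(np.array([[p]],float),C["K"],C["d"])[0,0]
    d=R.T@np.array([u[0],u[1],1]); o=-R.T@C["tv"]; return o+d*(z-o[2])/d[2]
def tri(cs,ps): return least_squares(lambda X:np.concatenate([proj(C,X)[0]-p for C,p in zip(cs,ps)]),[550,100,60]).x
E
python3 - <<'E'
from h import *
T=cam("top");S=cam("side")
t=lambda *p:np.array(p)/5+[190,170]-0.4
s=lambda *p:np.array(p)/5.9+[225,262]-0.4
bed=[plane(T,t(*p),12) for p in [(58,78),(285,27),(397,513),(163,568)]]
for b in bed: print(b.round(1))
c=sum(bed)/4; f=(bed[0]+bed[1])/2-(bed[2]+bed[3])/2; l=(bed[0]+bed[3])/2-(bed[1]+bed[2])/2
print("bed c",c.round(1),"yaw",np.degrees(np.arctan2(f[1],f[0])),np.degrees(np.arctan2(-l[0],l[1])),np.linalg.norm(f),np.linalg.norm(l))
for p in [(68,412),(732,418)]: print("side bed corners",plane(S,s(*p),12).round(1))
h=tri([T,S],[t(325,466),s(683,50)]);print("handle top",h.round(1))
print("hub z62",plane(T,t(250,450),58).round(1),plane(S,s(626,197),58).round(1))
cc=[plane(T,t(*p),74) for p in [(90,97),(290,60),(312,198),(115,238)]];print("cover",(sum(cc)/4).round(1),[x.round(0) for x in cc])
print("side cover",(sum(plane(S,s(*p),74) for p in [(150,97),(326,97),(326,275),(140,275)])/4).round(1))
print("marks",plane(T,t(124,160),74),plane(T,t(262,130),74))
print("marks side",plane(S,s(236,108),74),plane(S,s(232,243),74))
print("wing top ends",plane(T,t(182,100),100),plane(T,t(189,168),100))
print("wing top side",plane(S,s(188,126),100),plane(S,s(276,126),100))
E
```

```text
[655.1 191.4  12. ]
[680.4  86.9  12. ]
[454.2  30.3  12. ]
[428.3 135.   12. ]
bed c [554.5 110.9  12. ] yaw 13.999686786093383 13.73604773726408 233.41342767515073 107.64806190399113
side bed corners [655.2 181.7  12. ]
side bed corners [428.7 140.9  12. ]
handle top [462.   55.6 102.1]
hub z62 [475.4  92.3  58. ] [475.7  87.1  58. ]
cover [607.  115.6  74. ] [array([630., 166.,  74.]), array([647.,  78.,  74.]), array([585.,  67.,  74.]), array([566., 152.,  74.])]
side cover [607.  121.3  74. ]
marks [601.2074639  149.67309487  74.        ] [615.27313581  89.32571118  74.        ]
marks side [616.32036896  85.22692138  74.        ] [601.0713592  148.76583351  74.        ]
wing top ends [621.73624289 121.53520751 100.        ] [591.54362716 117.46997834 100.        ]
wing top side [621.90894786 122.22852045 100.        ] [592.4222408  116.54887677 100.        ]
```

```bash
cat >> h.py <<'E'
def start():
    s=r.state(); p=np.array(s["tool_pos"]); return p,s["tcp_rot"][2]
def gen(p,yaw,wps):
    """wps: (x,y,z,yaw_deg,open,n); prints compact rows"""
    out=[]
    for x,y,z,yd,o,n in wps:
        q=np.array([x,y,z],float); y1=np.radians(yd); p0=p.copy(); y0=yaw
        for i in range(1,n+1):
            g=p0+(q-p0)*i/n; yy=y0+(y1-y0)*i/n; d=(g-p)/1000
            tx=round(np.cos(yaw)*d[0]+np.sin(yaw)*d[1],4); ty=round(np.sin(yaw)*d[0]-np.cos(yaw)*d[1],4); tz=round(-d[2],4); az=round(-(yy-yaw),3)
            out.append([o,tx,ty,tz,0,0,az])
            p=p+1000*np.array([np.cos(yaw)*tx+np.sin(yaw)*ty,np.sin(yaw)*tx-np.cos(yaw)*ty,-tz]); yaw-=az
    a=np.array(out); print(len(out),"max",abs(a[:,1:4]).max(),abs(a[:,6]).max()); print(",".join(",".join(f"{v:g}" for v in o) for o in out)); print("end",p.round(1),np.degrees(yaw).round(1))
    return p,yaw
E
python3 -c "
from h import *
p,y=start()
p,y=gen(p,y,[(461.6,53.6,250,68.5,0.45,20)])
gen(p,y,[(461.6,53.6,150,68.5,0.45,4)])"
```

```text
20 max 0.0294 0.08
0.45,-0.0207,-0.0208,0.0002,0,0,0.08,0.45,-0.0224,-0.019,0.0001,0,0,0.079,0.45,-0.0237,-0.0172,0.0002,0,0,0.08,0.45,-0.0251,-0.0153,0.0002,0,0,0.08,0.45,-0.0262,-0.0132,0.0001,0,0,0.079,0.45,-0.0271,-0.0111,0.0002,0,0,0.08,0.45,-0.028,-0.0089,0.0002,0,0,0.08,0.45,-0.0286,-0.0066,0.0001,0,0,0.079,0.45,-0.029,-0.0044,0.0002,0,0,0.08,0.45,-0.0292,-0.002,0.0002,0,0,0.08,0.45,-0.0294,0.0003,0.0001,0,0,0.079,0.45,-0.0292,0.0027,0.0002,0,0,0.08,0.45,-0.0289,0.0049,0.0002,0,0,0.08,0.45,-0.0284,0.0073,0.0001,0,0,0.079,0.45,-0.0278,0.0095,0.0002,0,0,0.08,0.45,-0.0269,0.0116,0.0002,0,0,0.08,0.45,-0.0259,0.0138,0.0001,0,0,0.079,0.45,-0.0248,0.0158,0.0002,0,0,0.08,0.45,-0.0234,0.0177,0.0002,0,0,0.08,0.45,-0.0219,0.0195,0.0001,0,0,0.079
end [461.5  53.6 250. ] 68.5
4 max 0.025 0.0
0.45,0,0,0.025,0,0,0,0.45,0,0,0.025,0,0,0,0.45,0,0,0.025,0,0,0,0.45,0.0001,0,0.025,0,0,0
end [461.6  53.7 150. ] 68.5
```

Request:
play_rows(targets=[0.45,-0.0207,-0.0208,0.0002,0,0,0.08,0.45,-0.0224,-0.019,0.0001,0,0,0.079,0.45,-0.0237,-0.0172,0.0002,0,0,0.08,0.45,-0.0251,-0.0153,0.0002,0,0,0.08,0.45,-0.0262,-0.0132,0.0001,0,0,0.079,0.45,-0.0271,-0.0111,0.0002,0,0,0.08,0.45,-0.028,-0.0089,0.0002,0,0,0.08,0.45,-0.0286,-0.0066,0.0001,0,0,0.079,0.45,-0.029,-0.0044,0.0002,0,0,0.08,0.45,-0.0292,-0.002,0.0002,0,0,0.08,0.45,-0.0294,0.0003,0.0001,0,0,0.079,0.45,-0.0292,0.0027,0.0002,0,0,0.08,0.45,-0.0289,0.0049,0.0002,0,0,0.08,0.45,-0.0284,0.0073,0.0001,0,0,0.079,0.45,-0.0278,0.0095,0.0002,0,0,0.08,0.45,-0.0269,0.0116,0.0002,0,0,0.08,0.45,-0.0259,0.0138,0.0001,0,0,0.079,0.45,-0.0248,0.0158,0.0002,0,0,0.08,0.45,-0.0234,0.0177,0.0002,0,0,0.08,0.45,-0.0219,0.0195,0.0001,0,0,0.079])

```text
t: 3.07
tool_pos: [462.0, 52.2, 250.3]
tcp_rot: [3.141, -0.0, 1.192]
force: [-0.8, 0.7, -0.1]
grip_width: 38.3
gripper_force: 0.0
```

Request:
play_rows(targets=[0.45,0,0,0.025,0,0,0,0.45,0,0,0.025,0,0,0,0.45,0,0,0.025,0,0,0,0.45,0,0,0.025,0,0,0,0.45,0,0,0.01,0,0,0,0.45,0,0,0,0,0,0])

```text
t: 3.57
tool_pos: [460.1, 53.4, 138.2]
tcp_rot: [-3.138, 0.002, 1.196]
force: [-0.4, 0.1, 0.7]
grip_width: 38.5
gripper_force: 0.0
```

Run:
```python
from h import *
S=cam("side");cv2.imwrite("pics/s2.png",cv2.resize(S["im"][200:340,230:430,::-1],None,fx=4,fy=4,interpolation=cv2.INTER_CUBIC))
s=r.state();print(s["t"],s["tool_pos"],s["tcp_rot"],s["grip_width"],s["force"],s["q"])
p=s["tool_pos"];print("tcp px in crop",[((proj(S,[p[0],p[1],z])[0]-[230,200])*4).round(0) for z in (p[2]-22,100,64)])
```

```text
3.6167 [461.10622659  53.56919405 139.55150625] [-3.13967341e+00  9.57336745e-04  1.19580299e+00] 38.48294226716349 [ 0.20076619 -0.84873841  0.4152443 ] [9.00160341e-02 3.75475936e-01 2.05407180e+00 7.58335592e-06
 7.14189673e-01 4.65004557e-01]
tcp px in crop [array([444., 256.]), array([443., 281.]), array([441., 330.])]
```

View pics/s2.png

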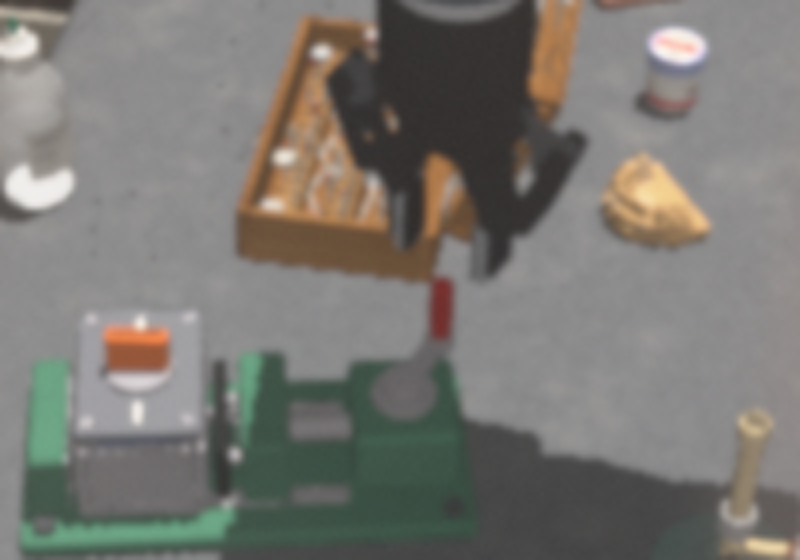

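Request:
play_rows(targets=[0.45,0,0,0.0238,0,0,0,0.45,0,0,0.0238,0,0,0,0.4,0,0,0,0,0,0,0.3,0,0,0,0,0,0,0.18,0,0,0,0,0,0,0.18,0,0,0,0,0,0,0.18,0,0,0,0,0,0])

```text
t: 4.2
tool_pos: [462.3, 53.7, 93.8]
tcp_rot: [3.14, -0.001, 1.196]
force: [-1.0, 1.3, 1.0]
grip_width: 15.1
gripper_force: 0.4
```

Run:
```python
from h import *
s=r.state();print(s["tool_pos"],s["grip_width"],s["force"])
C=np.array([475.5,89]);p,y=np.array([461.6,53.6,92.]),np.radians(68.5)
for k in range(2):
    w=[]
    for i in range(1,20):
        f=(k*19+i)/38; a=np.radians(248.5-131*f)
        w.append((C[0]+38*np.cos(a),C[1]+38*np.sin(a),92,68.5-100*f,0.18,1))
    p,y=gen(p,y,w)
```

```text
[462.26440219  53.71737495  93.79107351] 15.138173358455724 [-1.0059676   1.29246661  1.03556061]
19 max 0.0023 0.046
0.18,0.0001,-0.0023,-0,0,0,0.046,0.18,0.0001,-0.0023,-0,0,0,0.046,0.18,0.0001,-0.0023,-0,0,0,0.046,0.18,0.0002,-0.0023,-0,0,0,0.046,0.18,0.0002,-0.0023,-0,0,0,0.046,0.18,0.0002,-0.0022,-0,0,0,0.046,0.18,0.0003,-0.0023,-0,0,0,0.046,0.18,0.0003,-0.0023,-0,0,0,0.045,0.18,0.0003,-0.0022,-0,0,0,0.046,0.18,0.0004,-0.0023,-0,0,0,0.046,0.18,0.0004,-0.0022,-0,0,0,0.046,0.18,0.0004,-0.0023,-0,0,0,0.046,0.18,0.0005,-0.0022,-0,0,0,0.046,0.18,0.0004,-0.0023,-0,0,0,0.046,0.18,0.0006,-0.0022,-0,0,0,0.046,0.18,0.0005,-0.0022,-0,0,0,0.046,0.18,0.0006,-0.0022,-0,0,0,0.046,0.18,0.0006,-0.0022,-0,0,0,0.046,0.18,0.0007,-0.0022,-0,0,0,0.046
end [437.6  87.   92. ] 18.5
19 max 0.0022 0.046
0.18,0.0006,-0.0022,-0,0,0,0.046,0.18,0.0007,-0.0022,-0,0,0,0.046,0.18,0.0008,-0.0021,-0,0,0,0.045,0.18,0.0007,-0.0022,-0,0,0,0.046,0.18,0.0009,-0.0021,-0,0,0,0.046,0.18,0.0008,-0.0021,-0,0,0,0.046,0.18,0.0008,-0.0022,-0,0,0,0.046,0.18,0.0009,-0.0021,-0,0,0,0.046,0.18,0.001,-0.0021,-0,0,0,0.046,0.18,0.0009,-0.002,-0,0,0,0.046,0.18,0.001,-0.0021,-0,0,0,0.046,0.18,0.001,-0.0021,-0,0,0,0.046,0.18,0.001,-0.002,-0,0,0,0.046,0.18,0.0011,-0.002,-0,0,0,0.046,0.18,0.0011,-0.002,-0,0,0,0.046,0.18,0.0011,-0.002,-0,0,0,0.046,0.18,0.0012,-0.002,-0,0,0,0.045,0.18,0.0011,-0.0019,-0,0,0,0.046,0.18,0.0013,-0.002,-0,0,0,0.046
end [458.  122.7  92. ] -31.5
```

Request:
play_rows(targets=[0.18,0.0001,-0.0023,0,0,0,0.046,0.18,0.0001,-0.0023,0,0,0,0.046,0.18,0.0001,-0.0023,0,0,0,0.046,0.18,0.0002,-0.0023,0,0,0,0.046,0.18,0.0002,-0.0023,0,0,0,0.046,0.18,0.0002,-0.0022,0,0,0,0.046,0.18,0.0003,-0.0023,0,0,0,0.046,0.18,0.0003,-0.0023,0,0,0,0.045,0.18,0.0003,-0.0022,0,0,0,0.046,0.18,0.0004,-0.0023,0,0,0,0.046,0.18,0.0004,-0.0022,0,0,0,0.046,0.18,0.0004,-0.0023,0,0,0,0.046,0.18,0.0005,-0.0022,0,0,0,0.046,0.18,0.0004,-0.0023,0,0,0,0.046,0.18,0.0006,-0.0022,0,0,0,0.046,0.18,0.0005,-0.0022,0,0,0,0.046,0.18,0.0006,-0.0022,0,0,0,0.046,0.18,0.0006,-0.0022,0,0,0,0.046,0.18,0.0007,-0.0022,0,0,0,0.046])

```text
t: 5.78
tool_pos: [437.1, 86.4, 93.2]
tcp_rot: [3.141, 0.001, 0.321]
force: [-2.4, -6.1, 2.0]
grip_width: 15.4
gripper_force: 2.6
```

Run:
```python
from h import *
S=cam("side");cv2.imwrite("pics/s3.png",cv2.resize(S["im"][240:340,230:360,::-1],None,fx=5,fy=5,interpolation=cv2.INTER_CUBIC))
s=r.state();print(s["t"],s["tool_pos"],s["tcp_rot"],s["grip_width"],s["force"],s["q"])
```

```text
5.8333 [437.17630867  86.68135537  93.14502945] [3.14094077e+00 5.49353356e-04 3.17920100e-01] 15.510428579237628 [-1.13663654 -4.0026602   0.56360365] [ 1.69487922e-01  4.48184771e-01  2.11175848e+00 -1.32046034e-03
  5.82096708e-01  1.42346713e+00]
```

View pics/s3.png

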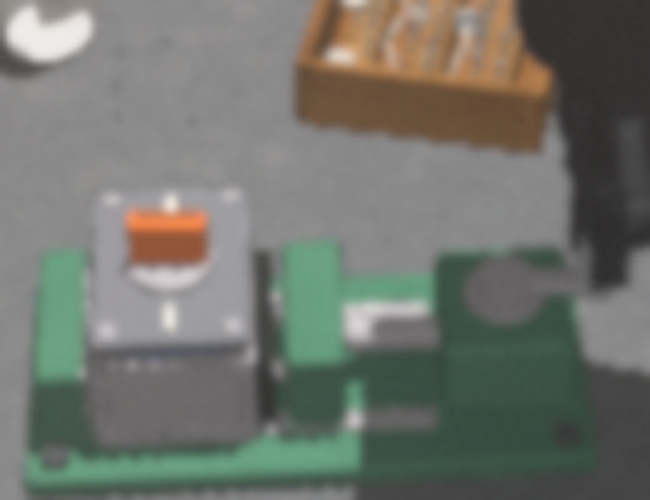

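Request:
play_rows(targets=[0.18,0.0006,-0.0022,0,0,0,0.046,0.18,0.0007,-0.0022,0,0,0,0.046,0.18,0.0008,-0.0021,0,0,0,0.045,0.18,0.0007,-0.0022,0,0,0,0.046,0.18,0.0009,-0.0021,0,0,0,0.046,0.18,0.0008,-0.0021,0,0,0,0.046,0.18,0.0008,-0.0022,0,0,0,0.046,0.18,0.0009,-0.0021,0,0,0,0.046,0.18,0.001,-0.0021,0,0,0,0.046,0.18,0.0009,-0.002,0,0,0,0.046,0.18,0.001,-0.0021,0,0,0,0.046,0.18,0.001,-0.0021,0,0,0,0.046,0.18,0.001,-0.002,0,0,0,0.046,0.18,0.0011,-0.002,0,0,0,0.046,0.18,0.0011,-0.002,0,0,0,0.046,0.18,0.0011,-0.002,0,0,0,0.046,0.18,0.0012,-0.002,0,0,0,0.045,0.18,0.0011,-0.0019,0,0,0,0.046,0.18,0.0013,-0.002,0,0,0,0.046,0.18,0,0,0,0,0,0])

```text
t: 7.5
tool_pos: [455.6, 122.0, 92.5]
tcp_rot: [3.138, 0.003, -0.552]
force: [-5.5, -3.1, -0.5]
grip_width: 15.6
gripper_force: 2.5
```

Run:
```python
from h import *
S=cam("side");cv2.imwrite("pics/s4.png",cv2.resize(S["im"][240:340,230:360,::-1],None,fx=5,fy=5,interpolation=cv2.INTER_CUBIC))
s=r.state();print(s["t"],s["tool_pos"],s["tcp_rot"],s["grip_width"],s["force"],s["q"])
```

```text
7.55 [455.60997422 122.02376849  92.47523139] [ 3.13808751  0.00324794 -0.54966706] 15.262023217919584 [-5.59195407 -2.37220225 -1.02797972] [ 2.36556543e-01  4.75719830e-01  2.05428218e+00 -3.07820677e-04
  6.16365970e-01  2.35726584e+00]
```

View pics/s4.png

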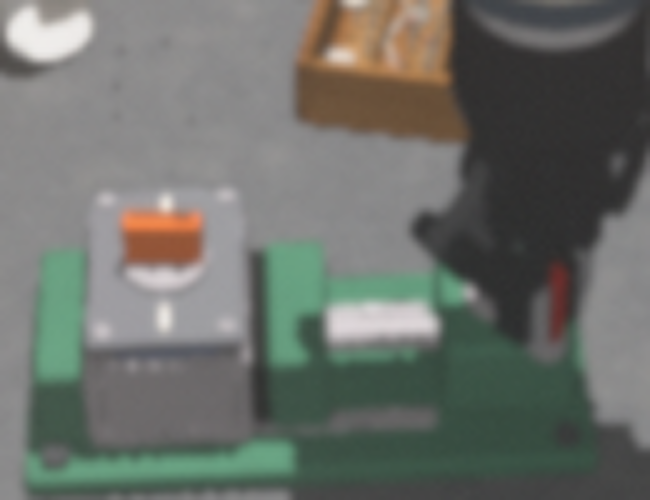

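Run:
```python
from h import *
p,y=start()
p,y=gen(p,y,[(455.6,122,92,-31.5,0.3,3),(455.6,122,170,-31.5,0.3,3),(530,115,180,60,0.45,14)])
p,y=gen(p,y,[(540,118,180,188.6,0.5,20)])
```

```text
20 max 0.026 0.115
0.3,0,0,0.0002,0,0,0,0.3,0,0,0.0001,0,0,0,0.3,0,0,0.0002,0,0,0,0.3,0,0,-0.026,0,0,0,0.3,0,0,-0.026,0,0,0,0.3,0,0,-0.026,0,0,0,0.45,0.0048,-0.0023,-0.0007,0,0,-0.114,0.45,0.005,-0.0018,-0.0007,0,0,-0.114,0.45,0.0052,-0.0012,-0.0007,0,0,-0.114,0.45,0.0053,-0.0006,-0.0008,0,0,-0.114,0.45,0.0054,-0,-0.0007,0,0,-0.114,0.45,0.0053,0.0006,-0.0007,0,0,-0.114,0.45,0.0052,0.0012,-0.0007,0,0,-0.114,0.45,0.005,0.0018,-0.0007,0,0,-0.114,0.45,0.0048,0.0023,-0.0007,0,0,-0.115,0.45,0.0045,0.0029,-0.0008,0,0,-0.114,0.45,0.0041,0.0034,-0.0007,0,0,-0.114,0.45,0.0037,0.0038,-0.0007,0,0,-0.114,0.45,0.0033,0.0043,-0.0007,0,0,-0.114,0.45,0.0028,0.0045,-0.0007,0,0,-0.114
end [530. 115. 180.] 60.0
20 max 0.0006 0.113
0.5,0.0004,0.0004,-0,0,0,-0.112,0.5,0.0003,0.0004,-0,0,0,-0.112,0.5,0.0003,0.0004,-0,0,0,-0.113,0.5,0.0003,0.0005,-0,0,0,-0.112,0.5,0.0001,0.0004,-0,0,0,-0.112,0.5,0.0002,0.0005,-0,0,0,-0.112,0.5,0,0.0006,-0,0,0,-0.113,0.5,0,0.0005,-0,0,0,-0.112,0.5,0,0.0005,-0,0,0,-0.112,0.5,-0.0001,0.0005,-0,0,0,-0.112,0.5,-0.0002,0.0005,-0,0,0,-0.112,0.5,-0.0002,0.0005,-0,0,0,-0.113,0.5,-0.0002,0.0005,-0,0,0,-0.112,0.5,-0.0004,0.0004,-0,0,0,-0.112,0.5,-0.0003,0.0003,-0,0,0,-0.112,0.5,-0.0004,0.0004,-0,0,0,-0.112,0.5,-0.0004,0.0003,-0,0,0,-0.113,0.5,-0.0005,0.0002,-0,0,0,-0.112,0.5,-0.0005,0.0002,-0,0,0,-0.112,0.5,-0.0005,0.0001,-0,0,0,-0.112
end [540. 118. 180.] 188.6
```

Request:
play_rows(targets=[0.3,0,0,0,0,0,0,0.3,0,0,0,0,0,0,0.3,0,0,0,0,0,0,0.3,0,0,-0.026,0,0,0,0.3,0,0,-0.026,0,0,0,0.3,0,0,-0.026,0,0,0,0.45,0.0048,-0.0023,-0.0007,0,0,-0.114,0.45,0.005,-0.0018,-0.0007,0,0,-0.114,0.45,0.0052,-0.0012,-0.0007,0,0,-0.114,0.45,0.0053,-0.0006,-0.0008,0,0,-0.114,0.45,0.0054,0,-0.0007,0,0,-0.114,0.45,0.0053,0.0006,-0.0007,0,0,-0.114,0.45,0.0052,0.0012,-0.0007,0,0,-0.114,0.45,0.005,0.0018,-0.0007,0,0,-0.114,0.45,0.0048,0.0023,-0.0007,0,0,-0.115,0.45,0.0045,0.0029,-0.0008,0,0,-0.114,0.45,0.0041,0.0034,-0.0007,0,0,-0.114,0.45,0.0037,0.0038,-0.0007,0,0,-0.114,0.45,0.0033,0.0043,-0.0007,0,0,-0.114,0.45,0.0028,0.0045,-0.0007,0,0,-0.114])

```text
t: 9.22
tool_pos: [533.1, 115.8, 181.0]
tcp_rot: [3.141, -0.001, 1.053]
force: [0.2, 0.5, 0.2]
grip_width: 38.4
gripper_force: 0.0
```

Request:
play_rows(targets=[0.5,0.0004,0.0004,0,0,0,-0.112,0.5,0.0003,0.0004,0,0,0,-0.112,0.5,0.0003,0.0004,0,0,0,-0.113,0.5,0.0003,0.0005,0,0,0,-0.112,0.5,0.0001,0.0004,0,0,0,-0.112,0.5,0.0002,0.0005,0,0,0,-0.112,0.5,0,0.0006,0,0,0,-0.113,0.5,0,0.0005,0,0,0,-0.112,0.5,0,0.0005,0,0,0,-0.112,0.5,-0.0001,0.0005,0,0,0,-0.112,0.5,-0.0002,0.0005,0,0,0,-0.112,0.5,-0.0002,0.0005,0,0,0,-0.113,0.5,-0.0002,0.0005,0,0,0,-0.112,0.5,-0.0004,0.0004,0,0,0,-0.112,0.5,-0.0003,0.0003,0,0,0,-0.112,0.5,-0.0004,0.0004,0,0,0,-0.112,0.5,-0.0004,0.0003,0,0,0,-0.113,0.5,-0.0005,0.0002,0,0,0,-0.112,0.5,-0.0005,0.0002,0,0,0,-0.112,0.5,-0.0005,0.0001,0,0,0,-0.112])

```text
t: 10.88
tool_pos: [542.8, 118.8, 180.9]
tcp_rot: [3.142, 0.001, -2.986]
force: [0.9, 0.5, -0.1]
grip_width: 42.5
gripper_force: 0.0
```

Run:
```python
from h import *
S=cam("side");T=cam("top")
s=r.state();print(s["t"],s["tool_pos"],s["tcp_rot"],s["grip_width"],s["force"],s["q"])
a=cv2.resize(S["im"][240:340,230:360,::-1],None,fx=4,fy=4,interpolation=cv2.INTER_CUBIC)
b=cv2.resize(T["im"][170:270,195:265,::-1],None,fx=4,fy=4,interpolation=cv2.INTER_CUBIC)
cv2.imwrite("pics/s5.png",np.hstack([a,b]))
for n,C in(("side",S),("top",T)):
    im=C["im"].astype(int); m=((im[:,:,0]>190)&(im[:,:,2]<90)&(im[:,:,0]-im[:,:,1]>70)); 
    q=proj(C,[610,120,98])[0]; yy,xx=np.nonzero(m); k=np.hypot(xx-q[0],yy-q[1])<15
    c=(xx[k].mean(),yy[k].mean()) if k.any() else None
    print(n,q,k.sum(),c, plane(C,c,100) if c else "")
    if k.any(): print((xx[k].min(),xx[k].max(),yy[k].min(),yy[k].max()))
```

```text
10.9833 [542.79907585 118.78194334 180.86239043] [ 3.14156118e+00  1.13628944e-03 -2.99016033e+00] 42.61747092302269 [-1.03380535  0.52766906  0.44866732] [ 1.94026466e-01  4.18692563e-01  1.83770833e+00 -2.19114377e-05
  8.84055163e-01 -1.52818832e+00]
side [262.53889584 283.68688436] 0 None 
top [226.63672851 195.10193233] 0 None
```

View pics/s5.png

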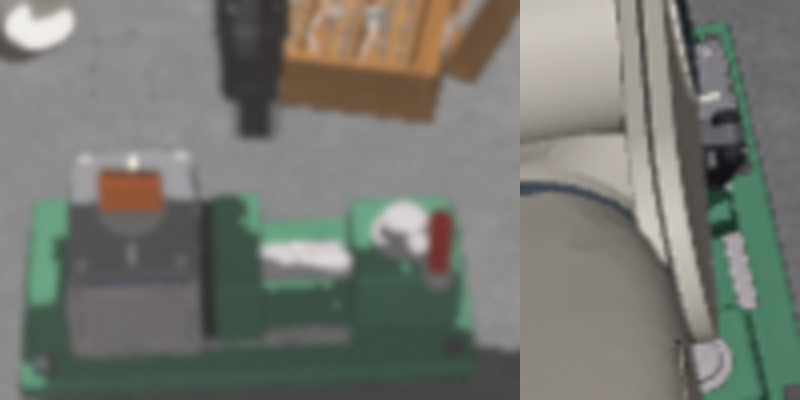

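Run:
```python
from h import *
p,y=start(); y+=2*np.pi
gen(p,y,[(610.7,120.3,150,189,0.4,4),(610.7,120.3,102,189,0.4,5)])
```

```text
9 max 0.0169 0.002
0.4,-0.0168,-0.0022,0.0077,0,0,-0.001,0.4,-0.0169,-0.0022,0.0077,0,0,-0.002,0.4,-0.0168,-0.0022,0.0077,0,0,-0.001,0.4,-0.0168,-0.0023,0.0078,0,0,-0.002,0.4,-0,0,0.0096,0,0,0,0.4,-0,0,0.0096,0,0,0,0.4,-0,0,0.0096,0,0,0,0.4,-0,0,0.0096,0,0,0,0.4,-0,0,0.0096,0,0,0
end [610.7 120.3 102. ] 189.0
```

Request:
play_rows(targets=[0.4,-0.0168,-0.0022,0.0077,0,0,-0.001,0.4,-0.0169,-0.0022,0.0077,0,0,-0.002,0.4,-0.0168,-0.0022,0.0077,0,0,-0.001,0.4,-0.0168,-0.0023,0.0078,0,0,-0.002,0.4,0,0,0,0,0,0,0.4,0,0,0.0096,0,0,0,0.4,0,0,0.0096,0,0,0,0.4,0,0,0.0096,0,0,0,0.4,0,0,0.0096,0,0,0,0.4,0,0,0.0096,0,0,0,0.4,0,0,0,0,0,0])

```text
t: 11.9
tool_pos: [608.4, 119.9, 99.1]
tcp_rot: [-3.142, -0.004, -2.986]
force: [-0.6, 0.9, -0.1]
grip_width: 34.1
gripper_force: 0.0
```

Run:
```python
from h import *
S=cam("side");s=r.state();p=s["tool_pos"];print(s["t"],p,s["tcp_rot"],s["grip_width"],s["force"])
cv2.imwrite("pics/s6.png",cv2.resize(S["im"][240:340,230:360,::-1],None,fx=5,fy=5,interpolation=cv2.INTER_CUBIC))
print([((proj(S,[p[0],p[1],z])[0]-[230,240])*5).round(0) for z in (p[2],p[2]-22)])
```

```text
11.95 [609.09661249 119.95395252 100.14432506] [-3.14155098e+00 -2.58136897e-03 -2.98551437e+00] 34.10107331790212 [ 0.51036844 -0.27098165  1.1123386 ]
[array([165., 215.]), array([168., 253.])]
```

View pics/s6.png

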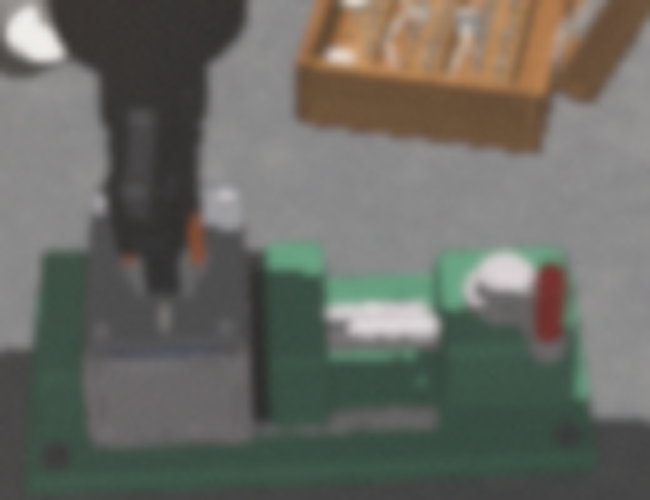

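Request:
play_rows(targets=[0.3,0,0,-0.002,0,0,0,0.2,0,0,0,0,0,0,0.1,0,0,0,0,0,0,0,0,0,0,0,0,0,0,0,0,0,0,0,0,0,0,0,0,0,0,0,0,0,0,0,0,0,0])

```text
t: 12.53
tool_pos: [610.8, 120.4, 104.1]
tcp_rot: [3.141, 0.002, -2.985]
force: [0.9, 2.1, 2.9]
grip_width: 7.2
gripper_force: 62.7
```

Request:
play_rows(targets=[0,0,0,0,0,0,0.08,0,0,0,0,0,0,0.08,0,0,0,0,0,0,0.08,0,0,0,0,0,0,0.08,0,0,0,0,0,0,0.08,0,0,0,0,0,0,0.08,0,0,0,0,0,0,0.08,0,0,0,0,0,0,0.08,0,0,0,0,0,0,0.08,0,0,0,0,0,0,0.08,0,0,0,0,0,0,0.08,0,0,0,0,0,0,0.08,0,0,0,0,0,0,0.08,0,0,0,0,0,0,0.08,0,0,0,0,0,0,0.08,0,0,0,0,0,0,0.08,0,0,0,0,0,0,0.08,0,0,0,0,0,0,0.08,0,0,0,0,0,0,0.05,0,0,0,0,0,0,0])

```text
t: 14.2
tool_pos: [611.0, 120.7, 104.0]
tcp_rot: [3.14, -0.0, 1.806]
force: [2.1, 5.0, 2.8]
grip_width: 7.1
gripper_force: 62.8
```

Run:
```python
from h import *
S=cam("side");s=r.state();p=s["tool_pos"];print(s["t"],p,s["tcp_rot"],s["grip_width"],s["force"],s["ft_torque"])
cv2.imwrite("pics/s7.png",cv2.resize(S["im"][240:340,230:360,::-1],None,fx=5,fy=5,interpolation=cv2.INTER_CUBIC))
```

```text
14.25 [611.0031917  120.73260043 103.95546125] [ 3.13954752e+00 -5.16566607e-04  1.80871407e+00] 7.458681846876203 [2.12712385 5.04851421 2.74158046] [ 0.83778627 -0.28570932 -0.03501202]
```

View pics/s7.png

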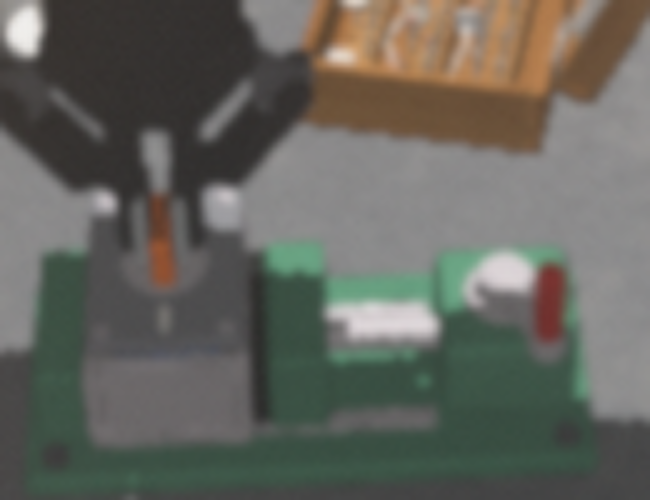

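Request:
play_rows(targets=[0,0,0,0.001,0,0,0,0,0,0,0.001,0,0,0,0,0,0,0.001,0,0,0,0,0,0,0.001,0,0,0,0,0,0,0.001,0,0,0,0,0,0,0.001,0,0,0,0,0,0,0,0,0,0,0,0,0,0,0,0,0,0,0,0,0,0,0,0])

```text
t: 15.0
tool_pos: [611.1, 120.7, 99.4]
tcp_rot: [3.139, -0.0, 1.81]
force: [-1.8, 4.7, 14.2]
grip_width: 7.7
gripper_force: 64.5
```

Request:
play_rows(targets=[0,0,0,0.001,0,0,0,0,0,0,0.001,0,0,0,0,0,0,0,0,0,0,0,0,0,0,0,0,0,0,0,0,0,0,0,0,0,0,0,0,0,0,0])

```text
t: 15.5
tool_pos: [611.2, 120.8, 99.1]
tcp_rot: [3.139, -0.0, 1.81]
force: [-7.9, 2.8, 29.7]
grip_width: 7.0
gripper_force: 66.7
```

Run:
```python
from h import *
S=cam("side");s=r.state();p=s["tool_pos"];print(s["t"],p,s["tcp_rot"],s["grip_width"],s["force"])
cv2.imwrite("pics/s8.png",cv2.resize(S["im"][240:340,230:360,::-1],None,fx=5,fy=5,interpolation=cv2.INTER_CUBIC))
```

```text
15.55 [611.19377871 120.78667851  99.14532107] [ 3.13884437e+00 -4.46203284e-04  1.80970550e+00] 7.149772944147164 [-6.68725785  3.14420648 28.96293902]
```

View pics/s8.png

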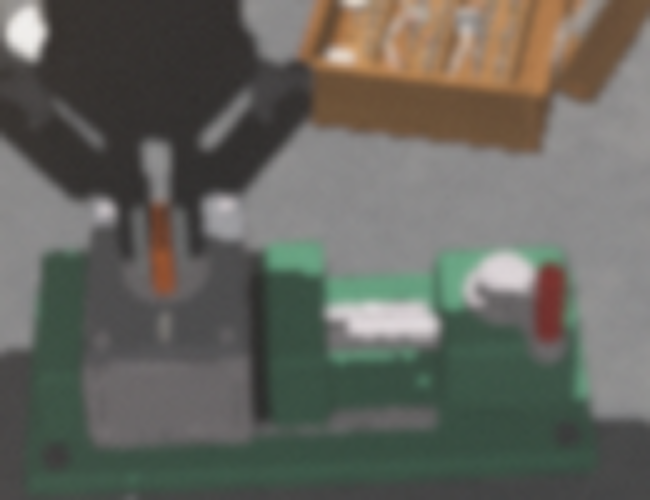

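```bash
python3 -c "
from station import r
print(r.sign_off())"
```

```text
the job is handed in; nothing more can be done
None
```

I handed the job in at about 15.6 s of the 46 s limit. The flask is clamped, the wing is lined up with the marks, and the cover is held down with about 29 N. I have no verdict back, and I judged clamping and alignment from pictures, forces and TCP readings, not from the joints themselves.

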